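# Clamp a blank in the cam jig

### The arm

A 6-joint arm with a two-finger parallel gripper is mounted at the origin on a cart in front of the work surface, level with it; the furniture and walls round the work are solid. World frame = base frame: x ahead of the robot, y to its left, z up, the work surface at z = 0. Lengths are in m, angles in rad, forces in N, time in s.
With the tool pointing down it reaches from about 0.375 to 0.75 m from the base axis. Payload 9 kg.
Tool frame: the origin (TCP) lies on the centre line of the jaws, within the pads' length; the fingertips stand 14 mm ahead of it and the grasp point (between the pads) lies 5 mm behind it; z points along the fingers, y is the line along which they close (so a half turn about z gives the same grasp; the last joint's range is limited). The gripper opens to 85 mm and grips with 20 to 120 N. Pads are 22 mm wide; open, the fingers measure 114 mm over their backs; the gripper's body (76 mm by 85 mm) begins 54 mm behind the grasp point. The pads swing forward as they close: fully open they stand 13 mm farther back than shut.
Start: joints at [1.081, 0.104, 0.097, 1.564, 0, 1.353], TCP at [0.161, 0.578, 0.245] pointing down, gripper open.
Joint ranges: [-2.99, 2.99], [-0.84, 1.86], [-1.1, 1.16], [-1.84, 2.11], [-1.51, 1.56], [-3.14, 3.14]. Speed limits (rad/s): [2.22, 2.22, 2.57, 3.14, 3.14, 3.14].

### API

Orientations are given as a unit quaternion [x, y, z, w].
In Python, from rig import manip gives the robot as it stands.
- The arm moves only by the tool arm_command, never from a script. Its argument "rows" is a list of rows, each an object of numbers: "dx", "dy", "dz": the shift along the tool's x, y, z normalised to -1 to 1, where 1 is 30 mm; "ax", "ay", "az": the turn, a rotation vector about the tool's x, y, z normalised to -1 to 1, where 1 is 180 degrees. In form: [{"dx": .., "dy": .., "dz": .., "ax": .., "ay": .., "az": ..}, ...]. A call has 1 to 5 rows; each row shifts and turns the commanded pose from where the row before left it, along the tool's axes as they then stand; what a row does not reach is not made up. A row lasts 1/12 s, in which the tool goes at most 41.7 mm and 7.16 degrees, less where a joint would pass 70% of its speed; a pose out of reach is approached as far as the arm can. A call with a number of a shift or a turn outside -1 to 1 is refused whole. A call with a gripper value outside its range is refused whole. "gripper" is the gripper command: -1 is shut, 1 is fully open, values between are in proportion, set as the call begins (left out, the last holds). The fingers move at their own pace and stop on an object; "newtons" is the grip in N (left out, the last holds). Time passes only in rows, so rows that do not move let the fingers close. It gives the time, the measured TCP pose, the force, the opening and the grip force at its end, in the units of the state.
- manip.sense(): the state, without advancing time (a new reading comes with each control period).
- manip.snapshot(name): name is "scene" or "top"; returns (picture, depth): 420x560x3 uint8, red, green, blue; 420x560 float32, m along the optical axis (not along the pixel's ray), 0 where there is no reading.
- manip.camera_info(name): a dict with "camera_matrix" (3x3 intrinsics, pixels), "rvec" (rotation vector, rad) and "tvec" (3), from world to camera coordinates, as OpenCV has them. Camera axes: x right, y down, z forward; pixel columns grow to the right and rows downward; lengths in m; the calibration is good to about 2 mm. A picture is of the moment at which its call begins. camera_info takes no time and is no camera call.
- manip.hand_in(): hands the job in; it is judged then, once.
The state is a dict: "time_s": time; "joint_positions": joint angles; "qd": joint speeds; "joint_efforts": joint torques, N m; "tool_pos": TCP position; "orientation": TCP orientation; "contact_force": force on the tool from outside, world axes, zero at the start; "ft_torque": the same for the moment, N m; "opening": finger opening in m; "finger_force": force on a finger pad.
Only numpy, scipy, OpenCV 4.12 (cv2) and the standard library are available. Lean on these libraries where they do the work, as an engineer would, in place of code of your own. Each camera call takes 0.05 s, during which the arm holds its last target. There are 200 camera calls.

### The job

In the plywood clamping jig, first push the loose wooden blank along the board until its end is up against the end stop, while the lever is still open. Then push the arm of the cam lever round, anticlockwise seen from above, all the way to its stop pin, so that the cam presses the blank tight against the fence. Only push: do not lift or tip the blank, leave the tools and other things around it where they are, and come away from the jig.

Things in the scene. Friction and masses are not known exactly. Their poses are not given: they have to be found in the camera images.
- jig: Plywood clamping jig fixed to the bench: board 240 (x) x 210 (y) x 16 mm. Origin: centre of its underside, on the bench. x points away from the robot (yaw varies), y left, z up. Near and right sides are open. The blank is seated when its centre is at x = +54, y = +35 mm in this frame.
- fence (a point): Middle of the fence's inner face at board height (jig x = +100, y = 0, z = 16 mm). The fence is a wooden bar along the board's whole far edge, up to 46 mm above the bench.
- end_stop (a point): Middle of the end stop's inner face at board height (jig x = +52, y = +87, z = 16 mm). The end stop is a wooden bar at the board's left, from jig x = +5 to +100 mm, up to 46 mm above the bench.
- stop_pin (a point): Top of the thin steel stop pin (8 mm thick) on the board, at jig x = -11.5, y = -55, z = 60 mm; the closed lever's arm lies against its near side.
- lever_pivot (a point): The vertical axis of the cam lever, at the board's top, at jig x = -25, y = +33, z = 16 mm. The arm on it is a dark wooden bar 18 mm wide, from 16 mm behind the axis to 125 mm out, its flanks 41 to 63 mm above the bench. Under it at the board is the round eccentric cam (radius 20 mm).
- lever (a joint): Turn of the lever, rad: 0 open, growing anticlockwise seen from above, 1.83 at its end, at the stop pin. In the jig's frame the arm points from the pivot at 2.88 + value from the x axis (open: towards the robot; closed: 4.71, along -y). Stays where it is left. Turning takes about 0.12 N m (1.5 N at 80 mm), and rises to 10 to 15 N there over the last 0.1 rad as the cam tightens.
- lever_tip (a point): Top centre of the round wooden pad (26 mm across, 39 to 65 mm above the bench) at the free end of the lever's arm, 112 mm from the pivot. Between pivot and pad the arm's flank is free from about 30 to 95 mm out.
- blank_center (a point): Loose pale blank on the board: foot 92 (x) x 104 (y) x 30 mm, a raised part 56 x 104 x 18 mm on its fence side (48 mm high in all), two dark holes in the low part; 0.2 to 0.45 kg. The point is the middle of the foot, 31 mm above the bench; axes as the jig's when seated. Starts 18 to 55 mm short of the end stop, a few mm off the fence, slightly askew.
- chalk: Small piece of white chalk, 20 x 18 x 9 mm, lying on the board near its front right corner; leave it alone. Origin: centre of its underside.
- gouge: Carving gouge with wooden handle, 170 mm long, on the bench to the right of the jig; leave it alone.
- wedge: Beech wedge, 113 x 45 x 22 mm, on the bench to the right of the jig; leave it alone.
- tape_measure: Tape measure, 71 x 86 x 64 mm, on the bench to the right; leave it alone.
- sanding_block: Cork sanding block, 123 x 86 x 31 mm, on the bench farther right; leave it alone.

How it is judged:
By the outcome, as a careful person would: the job done as asked, in the order asked, and still so for the second after the job is handed in, with the robot touching nothing.
It also fails if it takes over 48 s, if anything falls off the work surface, if the arm or the gripper's body presses on something with over 40 N, if the wrist force passes 120 N, or if a joint passes its speed limit or range.

## Working session

There is one attempt and no reset: what is moved stays moved. The work goes in short steps, Python scripts to look and compute and a tool call to move; the robot and the scene stay as the last step left them, time stands still between calls to the robot, and variables do not carry over. Pictures are saved under pics/ and viewed, at most 10 in all, crops included, and the job is handed in when it is done.

Besides the shell and the picture viewer there is one more tool, called after "Emit:" as name(argument=value, ...) on one line, values as JSON. arm_command: Moves the arm, as the interface text tells. Its arguments: {"type":"object","properties":{"rows":{"type":"array","items":{"type":"object","properties":{"dx":{"type":"number"},"dy":{"type":"number"},"dz":{"type":"number"},"ax":{"type":"number"},"ay":{"type":"number"},"az":{"type":"number"}}}},"gripper":{"type":"number"},"newtons":{"type":"number"}},"required":["rows"]}

```bash
mkdir -p pics; cat > h.py <<'E'
from rig import manip
import numpy as np, cv2
def snap(n,f):
    p,d=manip.snapshot(n); cv2.imwrite('pics/'+f+'.png',p[:,:,::-1]); np.save('pics/'+f+'.npy',d); return p,d
def cam(n):
    c=manip.camera_info(n); R=cv2.Rodrigues(np.array(c['rvec'],float))[0]; return np.array(c['camera_matrix'],float),R,np.array(c['tvec'],float).ravel()
def ray(n,u,v,z):
    K,R,t=cam(n); o=-R.T@t; d=R.T@np.linalg.solve(K,[u,v,1]); return o+d*(z-o[2])/d[2]
def dep(n,u,v,d):
    K,R,t=cam(n); return R.T@(np.linalg.solve(K,[u,v,1])*d-t)
E
python3 - <<'E'
from h import *
for n in('top','scene'):
    snap(n,n+'0'); K,R,t=cam(n); print(n,(-R.T@t).round(3),K[0,0].round(1))
s=manip.sense();print(s['time_s'],s['tool_pos'],s['orientation'],s['opening'])
E
```

```text
top [ 0.355 -0.042  1.002] 398.3
scene [-0.097 -0.516  0.868] 454.6
0.1 [0.16092314 0.5777107  0.24456884] [ 1.35490540e-01  9.90778446e-01 -5.81678605e-04 -2.15795079e-04] 0.08570792901532512
```

View pics/top0.png

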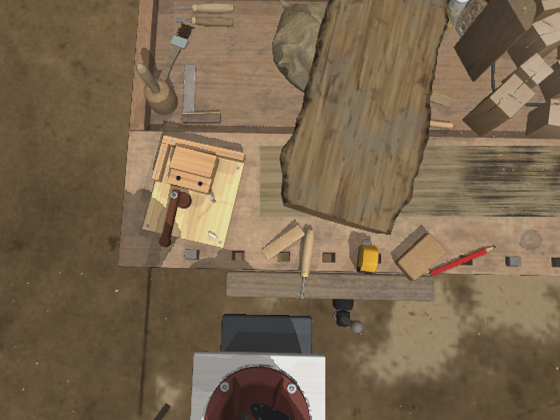

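View pics/scene0.png

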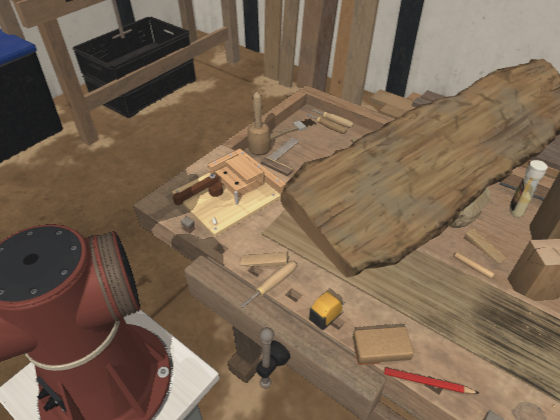

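The top view shows the jig at about (195,190) px: lever tip at (165,240), pivot (175,195), blank (193,167), chalk (212,235). I'll enlarge that region.

```bash
python3 - <<'E'
import cv2
p=cv2.imread('pics/top0.png')[125:260,130:260]
cv2.imwrite('pics/topc.png',cv2.resize(p,None,fx=4.4,fy=4.4,interpolation=cv2.INTER_CUBIC))
E
```

```text
(no output)
```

View pics/topc.png

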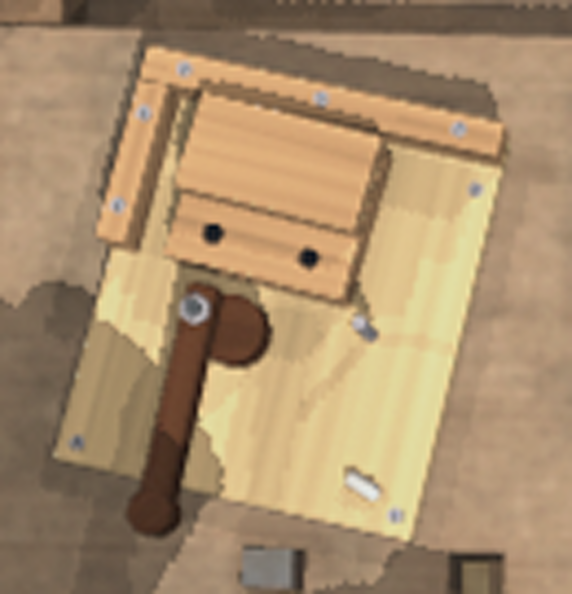

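The enlarged crop shows these points (crop px):
- Board near corners: (55,458) and (410,540).
- Fence outer top corners: (148,47) and (505,125).
- Pivot (194,307), pad (153,511) and pin top, roughly (358,322).
- Blank raised top corners: (203,90), (385,138), (358,230) and (178,188). Low front edge runs (165,255) to (348,300).

```bash
python3 - <<'E'
from h import *
P=lambda x,y,z: ray('top',130+(x+.5)/4.4-.5,125+(y+.5)/4.4-.5,z)[:2]
obs=[(55,458,.016,-.12,.105),(410,540,.016,-.12,-.105),(148,47,.046,.12,.105),(505,125,.046,.12,-.105),(194,307,.066,-.025,.033),(358,322,.06,-.0115,-.055)]
W=np.array([P(*o[:3]) for o in obs]);J=np.array([o[3:] for o in obs])
a=W-W.mean(0);b=J-J.mean(0)
th=np.arctan2((b[:,0]*a[:,1]-b[:,1]*a[:,0]).sum(),(b*a).sum())
R=np.array([[np.cos(th),-np.sin(th)],[np.sin(th),np.cos(th)]]);t=W.mean(0)-R@J.mean(0)
print('yaw',th,'t',t);print('res mm',((W-(J@R.T+t))*1000).round(1).tolist())
j=lambda w:((w-t)@R*1000).round(1)
for n,o in dict(tip=(153,511,.065),chalk=(362,485,.025),rFL=(203,90,.064),rFR=(385,138,.064),rNR=(358,230,.064),rNL=(178,188,.064),fNL=(165,255,.046),fNR=(348,300,.046)).items(): print(n,P(*o).round(3),j(P(*o)))
np.savez('jig.npz',R=R,t=t,th=th)
# depth map sample heights
d=np.load('pics/top0.npy')
for n,o in dict(tip=(153,511),blk=(280,160),board=(430,250),piv=(194,307)).items():
    u,v=130+o[0]/4.4,125+o[1]/4.4; w=dep('top',u,v,d[int(round(v)),int(round(u))]);print(n,w.round(3),j(w[:2]))
E
```

```text
yaw -0.20110930811172728 t [0.54144125 0.17515183]
res mm [[0.7, -2.1], [0.9, 0.7], [-1.8, -0.4], [-1.5, 0.7], [1.4, 0.4], [0.4, 0.7]]
tip [0.414 0.228] [-135.7   26.6]
chalk [0.433 0.124] [-95.7 -71.9]
rFL [0.648 0.216] [96.1 61.2]
rFR [0.622 0.113] [ 91.7 -44.3]
rNR [0.57  0.126] [ 37.9 -42.5]
rNL [0.592 0.226] [39.  60.1]
fNL [0.558 0.236] [ 3.7 63.2]
fNR [0.534 0.133] [  1.5 -42.9]
tip [0.413 0.227 0.065] [-136.4   25.3]
blk [0.608 0.17  0.064] [65.9  8. ]
board [0.569 0.091 0.019] [ 43.4 -76.9]
piv [0.523 0.21  0.073] [-25.3  30.4]
```

```bash
cat >> h.py <<'E'
g=np.load('jig.npz'); JR,Jt,Jth=g['R'],g['t'],float(g['th'])
def state():
    s=manip.sense(); x,y,z,w=s['orientation']; q=np.array([x,y,z,w])
    phi=np.arctan2(*( (lambda M:(M[1,1],M[0,1]))(__import__('scipy.spatial.transform',fromlist=['x']).Rotation.from_quat(q).as_matrix())))
    p=np.array(s['tool_pos']); jp=(p[:2]-Jt)@JR
    print('t',round(s['time_s'],2),'jig mm',(jp*1000).round(1),'z',round(p[2]*1000,1),'phi_jig',round(phi-Jth,3),'F',np.round(s['contact_force'],1),'F_jig',(np.array(s['contact_force'])[:2]@JR).round(1),'open',round(s['opening'],4),'j6',round(s['joint_positions'][5],2))
    return p,jp,phi
def delta(jx,jy,z,phij):
    "tool-frame units to reach jig point (m), phi rel jig; tool down"
    p,jp,phi=state(); d=JR@np.array([jx,jy])+Jt-p[:2]; c,s=np.cos(phi),np.sin(phi)
    da=(phij+Jth-phi+np.pi/2)%np.pi-np.pi/2 if abs(phij+Jth-phi)>1.6 else phij+Jth-phi
    print('dx,dy,dz units',round((-s*d[0]+c*d[1])/.03,2),round((c*d[0]+s*d[1])/.03,2),round((p[2]-z)/.03,2),'az units',round(-da/np.pi,3))
E
python3 -c "
from h import *
delta(.052,-.085,.15,0)"
```

```text
t 0.1 jig mm [-453.3  318.4] z 244.6 phi_jig 1.5 F [ 0.3 -0.   0.3] F_jig [0.3 0. ] open 0.0857 j6 1.35
dx,dy,dz units -17.75 -12.22 3.15 az units 0.477
```

Emit:
arm_command(rows=[{"dx":-0.88,"dy":-0.61},{"dx":-0.88,"dy":-0.61},{"dx":-0.88,"dy":-0.61},{"dx":-0.88,"dy":-0.61},{"dx":-0.88,"dy":-0.61}], gripper=0.03)

```text
$.rows[0]: bad value
```

Emit:
arm_command(rows=[{"dx":-0.88,"dy":-0.61},{"dx":-0.88,"dy":-0.61},{"dx":-0.88,"dy":-0.61},{"dx":-0.88,"dy":-0.61},{"dx":-0.88,"dy":-0.61}])

```text
$.rows[0]: bad value
```

Emit:
arm_command(rows=[{"dx":-0.88,"dy":-0.61},{"dx":-0.88,"dy":-0.61},{"dx":-0.88,"dy":-0.61},{"dx":-0.88,"dy":-0.61},{"dx":-0.88,"dy":-0.61}])

```text
$.rows[0]: bad value
```

Emit:
arm_command(rows=[{"az":0.035},{"az":0.035},{"az":0.035},{"az":0.035},{"az":0.035}])

```text
$.rows[0]: bad value
```

Emit:
arm_command(rows=[{"az":0.035},{"az":0.035},{"az":0.035},{"az":0.035},{"az":0.035}])

```text
$.rows[0]: bad value
```

Emit:
arm_command(rows=[{"az":0.035},{"az":0.035},{"az":0.035},{"az":0.02},{}])

```text
$.rows[0]: bad value
```

```bash
python3 -c "
from h import *
delta(.052,-.085,.11,0)"
```

```text
t 0.1 jig mm [-453.3  318.4] z 244.6 phi_jig 1.5 F [ 0.3 -0.   0.3] F_jig [0.3 0. ] open 0.0857 j6 1.35
dx,dy,dz units -17.75 -12.22 4.49 az units 0.477
```

All six numbers are needed in each row.

Emit:
arm_command(rows=[{"dx":-0.88,"dy":-0.61,"dz":0,"ax":0,"ay":0,"az":0},{"dx":-0.88,"dy":-0.61,"dz":0,"ax":0,"ay":0,"az":0},{"dx":-0.88,"dy":-0.61,"dz":0,"ax":0,"ay":0,"az":0},{"dx":-0.88,"dy":-0.61,"dz":0,"ax":0,"ay":0,"az":0},{"dx":-0.88,"dy":-0.61,"dz":0,"ax":0,"ay":0,"az":0}], gripper=0.03)

```text
time_s: 0.52
tool_pos: [0.2641, 0.4531, 0.2449]
orientation: [0.135, 0.991, -0.0, -0.0]
contact_force: [0.8, 0.0, 0.2]
opening: 0.0437
finger_force: 0.0
```

Emit:
arm_command(rows=[{"dx":-0.88,"dy":-0.61,"dz":0,"ax":0,"ay":0,"az":0},{"dx":-0.88,"dy":-0.61,"dz":0,"ax":0,"ay":0,"az":0},{"dx":-0.88,"dy":-0.61,"dz":0,"ax":0,"ay":0,"az":0},{"dx":-0.88,"dy":-0.61,"dz":0,"ax":0,"ay":0,"az":0},{"dx":-0.88,"dy":-0.61,"dz":0,"ax":0,"ay":0,"az":0}])

```text
time_s: 0.93
tool_pos: [0.3669, 0.3295, 0.2451]
orientation: [0.135, 0.991, -0.0, -0.0]
contact_force: [0.3, 0.3, 0.4]
opening: 0.0439
finger_force: 0.0
```

Emit:
arm_command(rows=[{"dx":-0.88,"dy":-0.61,"dz":0,"ax":0,"ay":0,"az":0},{"dx":-0.88,"dy":-0.61,"dz":0,"ax":0,"ay":0,"az":0},{"dx":-0.88,"dy":-0.61,"dz":0,"ax":0,"ay":0,"az":0},{"dx":-0.88,"dy":-0.61,"dz":0,"ax":0,"ay":0,"az":0},{"dx":-0.88,"dy":-0.61,"dz":0,"ax":0,"ay":0,"az":0}])

```text
time_s: 1.35
tool_pos: [0.4695, 0.2058, 0.245]
orientation: [0.136, 0.991, -0.0, -0.0]
contact_force: [0.9, 0.5, 0.3]
opening: 0.0439
finger_force: 0.0
```

Emit:
arm_command(rows=[{"dx":0,"dy":0,"dz":0,"ax":0,"ay":0,"az":0.035},{"dx":0,"dy":0,"dz":0,"ax":0,"ay":0,"az":0.035},{"dx":0,"dy":0,"dz":0,"ax":0,"ay":0,"az":0.035},{"dx":0,"dy":0,"dz":0,"ax":0,"ay":0,"az":0.035},{"dx":0,"dy":0,"dz":0,"ax":0,"ay":0,"az":0.035}])

```text
time_s: 1.77
tool_pos: [0.4687, 0.2071, 0.2449]
orientation: [0.402, 0.916, -0.0, -0.0]
contact_force: [0.2, -0.1, 0.1]
opening: 0.0437
finger_force: 0.0
```

Emit:
arm_command(rows=[{"dx":0,"dy":0,"dz":0,"ax":0,"ay":0,"az":0.035},{"dx":0,"dy":0,"dz":0,"ax":0,"ay":0,"az":0.035},{"dx":0,"dy":0,"dz":0,"ax":0,"ay":0,"az":0.035},{"dx":0,"dy":0,"dz":0,"ax":0,"ay":0,"az":0.035},{"dx":0,"dy":0,"dz":0,"ax":0,"ay":0,"az":0.035}])

```text
time_s: 2.18
tool_pos: [0.4687, 0.2072, 0.2449]
orientation: [0.635, 0.772, -0.0, -0.0]
contact_force: [1.1, -0.1, -1.1]
opening: 0.0441
finger_force: 0.0
```

Emit:
arm_command(rows=[{"dx":0,"dy":0,"dz":0,"ax":0,"ay":0,"az":0.035},{"dx":0,"dy":0,"dz":0,"ax":0,"ay":0,"az":0.035},{"dx":0,"dy":0,"dz":0,"ax":0,"ay":0,"az":0.035},{"dx":0,"dy":0,"dz":0,"ax":0,"ay":0,"az":0.02},{"dx":0,"dy":0,"dz":0,"ax":0,"ay":0,"az":0}])

```text
time_s: 2.6
tool_pos: [0.4687, 0.2072, 0.2449]
orientation: [0.773, 0.634, -0.0, -0.0]
contact_force: [0.6, 0.1, 0.5]
opening: 0.0438
finger_force: 0.0
```

```bash
python3 -c "
from h import *
delta(.052,-.085,.11,0)"
```

```text
t 2.6 jig mm [-77.7  16.9] z 244.9 phi_jig 0.005 F [0.6 0.1 0.5] F_jig [0.6 0.2] open 0.0438 j6 1.93
dx,dy,dz units -3.42 4.31 4.5 az units 0.002
```

Emit:
arm_command(rows=[{"dx":-0.68,"dy":0.86,"dz":0,"ax":0,"ay":0,"az":0},{"dx":-0.68,"dy":0.86,"dz":0,"ax":0,"ay":0,"az":0},{"dx":-0.68,"dy":0.86,"dz":0,"ax":0,"ay":0,"az":0},{"dx":-0.68,"dy":0.86,"dz":0,"ax":0,"ay":0,"az":0},{"dx":-0.68,"dy":0.86,"dz":0,"ax":0,"ay":0,"az":0}])

```text
time_s: 3.02
tool_pos: [0.5766, 0.0811, 0.2451]
orientation: [0.771, 0.637, -0.0, -0.0]
contact_force: [0.5, 0.1, -0.5]
opening: 0.0441
finger_force: 0.0
```

Emit:
arm_command(rows=[{"dx":0,"dy":0,"dz":0.9,"ax":0,"ay":0,"az":0},{"dx":0,"dy":0,"dz":0.9,"ax":0,"ay":0,"az":0},{"dx":0,"dy":0,"dz":0.9,"ax":0,"ay":0,"az":0},{"dx":0,"dy":0,"dz":0.9,"ax":0,"ay":0,"az":0},{"dx":0,"dy":0,"dz":0.9,"ax":0,"ay":0,"az":0}])

```text
time_s: 3.43
tool_pos: [0.5756, 0.0823, 0.1087]
orientation: [0.771, 0.637, -0.0, -0.0]
contact_force: [0.1, 0.0, -0.2]
opening: 0.0441
finger_force: 0.0
```

Emit:
arm_command(rows=[{"dx":0,"dy":0,"dz":0.6,"ax":0,"ay":0,"az":0},{"dx":0,"dy":0,"dz":0.6,"ax":0,"ay":0,"az":0},{"dx":0,"dy":0,"dz":0.6,"ax":0,"ay":0,"az":0},{"dx":0,"dy":0,"dz":0.5,"ax":0,"ay":0,"az":0},{"dx":0,"dy":0,"dz":0,"ax":0,"ay":0,"az":0}])

```text
time_s: 3.85
tool_pos: [0.5733, 0.0826, 0.0376]
orientation: [0.771, 0.637, -0.002, -0.002]
contact_force: [-0.7, 0.3, -1.0]
opening: 0.0438
finger_force: 0.0
```

```bash
python3 - <<'E'
from h import *
delta(.052,-.060,.038,0)
a,_=snap('scene','s1'); b,_=snap('top','t1')
f=lambda p:cv2.resize(p,(400,400),interpolation=cv2.INTER_CUBIC)
cv2.imwrite('pics/c1.png',np.hstack([f(a[110:250,160:300]),f(b[125:265,130:270])])[:,:,::-1])
E
```

```text
t 3.85 jig mm [ 49.7 -84.3] z 37.6 phi_jig 0.01 F [-0.7  0.3 -1. ] F_jig [-0.7  0.2] open 0.0438 j6 1.68
dx,dy,dz units 0.81 0.08 -0.01 az units 0.003
```

View pics/c1.png

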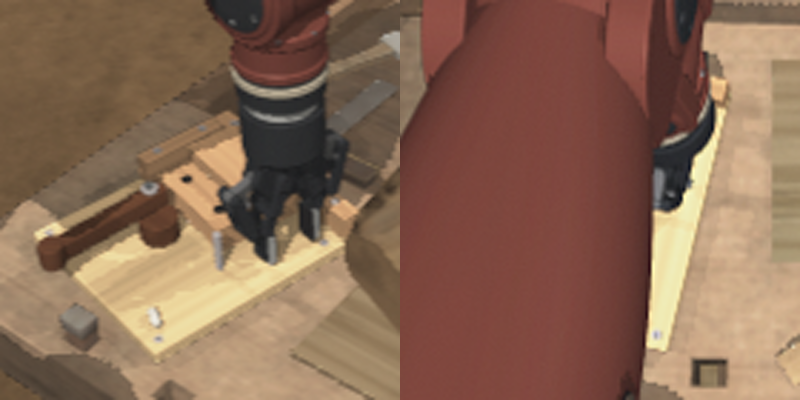

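The fingers (crop px (270,250) and (318,235)) stand on the board to the right of the blank, clear of the pin. Next I push towards the end stop.

Emit:
arm_command(rows=[{"dx":0.18,"dy":0,"dz":0,"ax":0,"ay":0,"az":0},{"dx":0.18,"dy":0,"dz":0,"ax":0,"ay":0,"az":0},{"dx":0.18,"dy":0,"dz":0,"ax":0,"ay":0,"az":0},{"dx":0.18,"dy":0,"dz":0,"ax":0,"ay":0,"az":0},{"dx":0.15,"dy":0,"dz":0,"ax":0,"ay":0,"az":0}])

```text
time_s: 4.37
tool_pos: [0.5813, 0.1089, 0.0418]
orientation: [0.772, 0.636, 0.0, 0.0]
contact_force: [0.1, 0.1, -0.6]
opening: 0.0441
finger_force: 0.0
```

Emit:
arm_command(rows=[{"dx":0.12,"dy":0,"dz":0,"ax":0,"ay":0,"az":0},{"dx":0.12,"dy":0,"dz":0,"ax":0,"ay":0,"az":0},{"dx":0.12,"dy":0,"dz":0,"ax":0,"ay":0,"az":0},{"dx":0.12,"dy":0,"dz":0,"ax":0,"ay":0,"az":0},{"dx":0.1,"dy":0,"dz":0,"ax":0,"ay":0,"az":0}])

```text
time_s: 4.78
tool_pos: [0.5844, 0.1252, 0.0415]
orientation: [0.772, 0.636, -0.0, 0.0]
contact_force: [-0.2, -3.6, 3.0]
opening: 0.0439
finger_force: 1.8
```

```bash
python3 -c "
from h import *
delta(.052,-.028,.038,0)"
```

```text
t 4.78 jig mm [ 52.1 -40.4] z 41.5 phi_jig 0.008 F [-0.2 -3.6  3. ] F_jig [ 0.5 -3.6] open 0.0439 j6 1.76
dx,dy,dz units 0.41 0.0 0.12 az units 0.002
```

Emit:
arm_command(rows=[{"dx":0.08,"dy":0,"dz":0,"ax":0,"ay":0,"az":0},{"dx":0.08,"dy":0,"dz":0,"ax":0,"ay":0,"az":0},{"dx":0.06,"dy":0,"dz":0,"ax":0,"ay":0,"az":0},{"dx":0.06,"dy":0,"dz":0,"ax":0,"ay":0,"az":0}])

```text
time_s: 5.12
tool_pos: [0.5858, 0.1334, 0.0413]
orientation: [0.772, 0.636, -0.0, 0.0]
contact_force: [-0.9, -3.7, 2.4]
opening: 0.0436
finger_force: 1.8
```

Emit:
arm_command(rows=[{"dx":0.05,"dy":0,"dz":0,"ax":0,"ay":0,"az":0},{"dx":0.05,"dy":0,"dz":0,"ax":0,"ay":0,"az":0}])

```text
time_s: 5.28
tool_pos: [0.5864, 0.1363, 0.0413]
orientation: [0.772, 0.636, -0.0, 0.0]
contact_force: [-2.9, -9.5, 4.0]
opening: 0.0437
finger_force: 5.4
```

```bash
python3 -c "
from h import *
delta(.052,-.028,.038,0)"
```

```text
t 5.28 jig mm [ 51.8 -29.1] z 41.3 phi_jig 0.008 F [-2.9 -9.5  4. ] F_jig [-0.9 -9.9] open 0.0437 j6 1.78
dx,dy,dz units 0.04 0.01 0.11 az units 0.002
```

Force is rising at the expected place. A little more, to seat it squarely against the stop.

Emit:
arm_command(rows=[{"dx":0.04,"dy":0,"dz":0,"ax":0,"ay":0,"az":0},{"dx":0.03,"dy":0,"dz":0,"ax":0,"ay":0,"az":0},{"dx":0,"dy":0,"dz":0,"ax":0,"ay":0,"az":0}])

```text
time_s: 5.53
tool_pos: [0.5864, 0.1363, 0.0414]
orientation: [0.773, 0.635, -0.002, 0.001]
contact_force: [-5.5, -14.2, 7.1]
opening: 0.0439
finger_force: 7.5
```

```bash
python3 -c "
from h import *
delta(.052,-.028,.038,0)"
```

```text
t 5.53 jig mm [ 51.8 -29. ] z 41.4 phi_jig 0.006 F [ -5.5 -14.2   7.1] F_jig [ -2.6 -15. ] open 0.0439 j6 1.78
dx,dy,dz units 0.03 0.01 0.11 az units 0.002
```

Emit:
arm_command(rows=[{"dx":-0.2,"dy":0,"dz":0,"ax":0,"ay":0,"az":0},{"dx":-0.4,"dy":0,"dz":0,"ax":0,"ay":0,"az":0},{"dx":-0.4,"dy":0,"dz":0,"ax":0,"ay":0,"az":0},{"dx":0,"dy":0,"dz":-0.8,"ax":0,"ay":0,"az":0},{"dx":0,"dy":0,"dz":-0.9,"ax":0,"ay":0,"az":0}])

```text
time_s: 5.95
tool_pos: [0.5789, 0.1078, 0.0904]
orientation: [0.772, 0.635, -0.002, -0.002]
contact_force: [1.1, 0.2, 0.0]
opening: 0.0439
finger_force: 0.0
```

Emit:
arm_command(rows=[{"dx":0,"dy":0,"dz":-0.9,"ax":0,"ay":0,"az":0},{"dx":0,"dy":0,"dz":-0.9,"ax":0,"ay":0,"az":0},{"dx":0,"dy":0,"dz":-0.7,"ax":0,"ay":0,"az":0},{"dx":0,"dy":-0.9,"dz":0,"ax":0,"ay":0,"az":0},{"dx":0,"dy":-0.9,"dz":0,"ax":0,"ay":0,"az":0}], gripper=-1)

```text
time_s: 6.37
tool_pos: [0.5288, 0.1184, 0.1686]
orientation: [0.772, 0.635, 0.001, 0.001]
contact_force: [-0.2, 0.2, -0.2]
opening: -0.0001
finger_force: 0.0
```

```bash
cat >> h.py <<'E'
def lever(a,r,gap,z):
    ph=a-np.pi; q=np.array([-.025,.033])+r*np.array([np.cos(a),np.sin(a)])+(.020+gap)*np.array([-np.sin(ph),np.cos(ph)])
    print('goal jig',(q*1000).round(1)); delta(q[0],q[1],z,ph)
E
python3 -c "
from h import *
lever(3.2,.072,.022,.16)"
```

```text
goal jig [-99.3  70.7]
t 6.37 jig mm [ -1.1 -58.1] z 168.6 phi_jig 0.007 F [-0.2  0.2 -0.2] F_jig [-0.3  0.2] open -0.0001 j6 1.74
dx,dy,dz units 4.32 -3.25 0.29 az units -0.016
```

Emit:
arm_command(rows=[{"dx":0.86,"dy":-0.65,"dz":0,"ax":0,"ay":0,"az":0},{"dx":0.86,"dy":-0.65,"dz":0,"ax":0,"ay":0,"az":0},{"dx":0.86,"dy":-0.65,"dz":0,"ax":0,"ay":0,"az":0},{"dx":0.86,"dy":-0.65,"dz":0,"ax":0,"ay":0,"az":0},{"dx":0.86,"dy":-0.65,"dz":0,"ax":0,"ay":0,"az":-0.016}])

```text
time_s: 6.78
tool_pos: [0.4563, 0.2652, 0.1672]
orientation: [0.756, 0.654, 0.0, -0.0]
contact_force: [0.1, 0.1, 1.0]
opening: -0.0001
finger_force: 0.0
```

Emit:
arm_command(rows=[{"dx":0,"dy":0,"dz":0.8,"ax":0,"ay":0,"az":0},{"dx":0,"dy":0,"dz":0.8,"ax":0,"ay":0,"az":0},{"dx":0,"dy":0,"dz":0,"ax":0,"ay":0,"az":0}])

```text
time_s: 7.03
tool_pos: [0.4543, 0.2639, 0.1147]
orientation: [0.756, 0.655, -0.003, -0.002]
contact_force: [-1.7, -1.4, -1.2]
opening: 0.0
finger_force: 0.0
```

```bash
python3 - <<'E'
from h import *
lever(3.2,.072,.022,.058)
a,_=snap('scene','s2'); b,_=snap('top','t2')
f=lambda p:cv2.resize(p,(400,400),interpolation=cv2.INTER_CUBIC)
cv2.imwrite('pics/c2.png',np.hstack([f(a[110:250,160:300]),f(b[125:265,130:270])])[:,:,::-1])
E
```

```text
goal jig [-99.3  70.7]
t 7.03 jig mm [-103.1   69.6] z 114.7 phi_jig 0.059 F [-1.7 -1.4 -1.2] F_jig [-1.4 -1.7] open 0.0 j6 1.99
dx,dy,dz units 0.03 0.13 1.89 az units 0.0
```

View pics/c2.png

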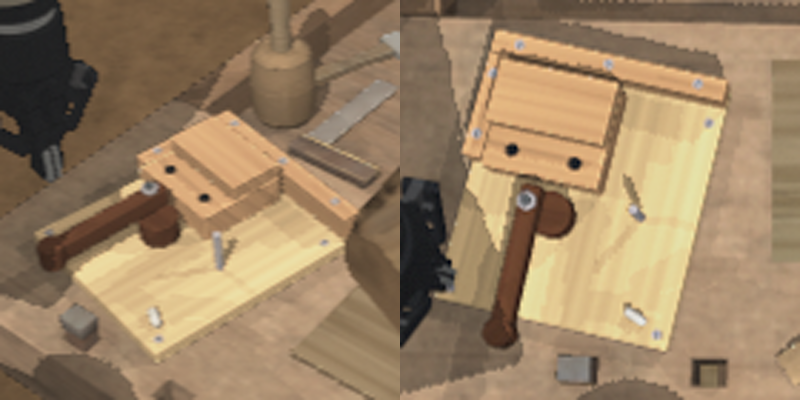

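The blank is now against the end stop, and the lever hasn't moved (pad at crop px (500,333)). The closed fingers (447,283) stand left of the arm, so I lower them.

Emit:
arm_command(rows=[{"dx":0,"dy":0.1,"dz":0.5,"ax":0,"ay":0,"az":0},{"dx":0,"dy":0,"dz":0.5,"ax":0,"ay":0,"az":0},{"dx":0,"dy":0,"dz":0.5,"ax":0,"ay":0,"az":0},{"dx":0,"dy":0,"dz":0.4,"ax":0,"ay":0,"az":0},{"dx":0,"dy":0,"dz":0,"ax":0,"ay":0,"az":0}])

```text
time_s: 7.55
tool_pos: [0.4596, 0.2634, 0.0611]
orientation: [0.756, 0.654, -0.001, -0.001]
contact_force: [-1.1, 0.0, 0.1]
opening: -0.0003
finger_force: 0.0
```

Emit:
arm_command(rows=[{"dx":-0.15,"dy":0,"dz":0,"ax":0,"ay":0,"az":0},{"dx":-0.15,"dy":0,"dz":0,"ax":0,"ay":0,"az":0},{"dx":-0.15,"dy":0,"dz":0,"ax":0,"ay":0,"az":0},{"dx":-0.1,"dy":0,"dz":0,"ax":0,"ay":0,"az":0}])

```text
time_s: 7.88
tool_pos: [0.4583, 0.2473, 0.0634]
orientation: [0.756, 0.655, 0.001, 0.0]
contact_force: [-0.4, -0.6, -0.3]
opening: -0.0002
finger_force: 0.0
```

```bash
python3 -c "
from h import *
lever(3.2,.072,.0,.058)"
```

```text
goal jig [-98.   48.8]
t 7.88 jig mm [-95.8  54.1] z 63.4 phi_jig 0.058 F [-0.4 -0.6 -0.3] F_jig [-0.3 -0.7] open -0.0002 j6 1.96
dx,dy,dz units -0.17 -0.08 0.18 az units -0.0
```

Emit:
arm_command(rows=[{"dx":-0.1,"dy":-0.08,"dz":0.15,"ax":0,"ay":0,"az":0},{"dx":-0.145,"dy":-0.036,"dz":0,"ax":0,"ay":0,"az":-0.019},{"dx":-0.145,"dy":-0.036,"dz":0,"ax":0,"ay":0,"az":-0.019},{"dx":-0.145,"dy":-0.036,"dz":0,"ax":0,"ay":0,"az":-0.019},{"dx":-0.145,"dy":-0.036,"dz":0,"ax":0,"ay":0,"az":-0.019}])

```text
time_s: 8.3
tool_pos: [0.4491, 0.2281, 0.0576]
orientation: [0.671, 0.741, 0.0, -0.0]
contact_force: [-2.8, 1.1, -0.4]
opening: -0.0001
finger_force: 0.9
```

```bash
python3 -c "
from h import *
lever(3.44,.072,.0,.058)"
```

```text
goal jig [-99.7  30.9]
t 8.3 jig mm [-101.    33.4] z 57.6 phi_jig 0.3 F [-2.8  1.1 -0.4] F_jig [-3.   0.6] open -0.0001 j6 1.68
dx,dy,dz units -0.09 0.02 -0.01 az units 0.001
```

Contact has begun and it tracks well; on with the arc.

Emit:
arm_command(rows=[{"dx":-0.16,"dy":-0.036,"dz":0,"ax":0,"ay":0,"az":-0.019},{"dx":-0.16,"dy":-0.036,"dz":0,"ax":0,"ay":0,"az":-0.019},{"dx":-0.145,"dy":-0.036,"dz":0,"ax":0,"ay":0,"az":-0.019},{"dx":-0.145,"dy":-0.036,"dz":0,"ax":0,"ay":0,"az":-0.019},{"dx":-0.145,"dy":-0.036,"dz":0,"ax":0,"ay":0,"az":-0.019}])

```text
time_s: 8.72
tool_pos: [0.4485, 0.2048, 0.0576]
orientation: [0.554, 0.833, -0.0, -0.001]
contact_force: [-1.3, 1.2, 0.2]
opening: -0.0004
finger_force: 0.9
```

```bash
python3 -c "
from h import *
lever(3.74,.072,.0,.058)"
```

```text
goal jig [-95.8   9. ]
t 8.72 jig mm [-97.   10.4] z 57.6 phi_jig 0.598 F [-1.3  1.2  0.2] F_jig [-1.5  0.9] open -0.0004 j6 1.34
dx,dy,dz units -0.06 0.01 -0.01 az units 0.0
```

Emit:
arm_command(rows=[{"dx":-0.155,"dy":-0.036,"dz":0,"ax":0,"ay":0,"az":-0.019},{"dx":-0.145,"dy":-0.036,"dz":0,"ax":0,"ay":0,"az":-0.019},{"dx":-0.145,"dy":-0.036,"dz":0,"ax":0,"ay":0,"az":-0.019},{"dx":-0.145,"dy":-0.036,"dz":0,"ax":0,"ay":0,"az":-0.019},{"dx":-0.145,"dy":-0.036,"dz":0,"ax":0,"ay":0,"az":-0.019}])

```text
time_s: 9.13
tool_pos: [0.4542, 0.183, 0.0574]
orientation: [0.424, 0.906, -0.0, -0.001]
contact_force: [-3.7, 0.8, 1.3]
opening: -0.0001
finger_force: 1.6
```

Emit:
arm_command(rows=[{"dx":-0.145,"dy":-0.036,"dz":0,"ax":0,"ay":0,"az":-0.019},{"dx":-0.145,"dy":-0.036,"dz":0,"ax":0,"ay":0,"az":-0.019},{"dx":-0.145,"dy":-0.036,"dz":0,"ax":0,"ay":0,"az":-0.019},{"dx":-0.145,"dy":-0.036,"dz":0,"ax":0,"ay":0,"az":-0.019},{"dx":-0.145,"dy":-0.036,"dz":0,"ax":0,"ay":0,"az":-0.019}])

```text
time_s: 9.55
tool_pos: [0.4662, 0.164, 0.0573]
orientation: [0.284, 0.959, -0.0, -0.001]
contact_force: [-4.3, -1.0, 1.2]
opening: -0.0001
finger_force: 1.6
```

```bash
python3 -c "
from h import *
lever(4.34,.072,.0,.058)"
```

```text
goal jig [-69.8 -26.8]
t 9.55 jig mm [-71.5 -26. ] z 57.3 phi_jig 1.195 F [-4.3 -1.   1.2] F_jig [-4.  -1.8] open -0.0001 j6 0.65
dx,dy,dz units -0.06 -0.01 -0.02 az units -0.001
```

Emit:
arm_command(rows=[{"dx":-0.145,"dy":-0.036,"dz":0,"ax":0,"ay":0,"az":-0.019},{"dx":-0.145,"dy":-0.036,"dz":0,"ax":0,"ay":0,"az":-0.019},{"dx":-0.145,"dy":-0.036,"dz":0,"ax":0,"ay":0,"az":-0.019},{"dx":-0.145,"dy":-0.036,"dz":0,"ax":0,"ay":0,"az":-0.019}])

```text
time_s: 9.88
tool_pos: [0.4795, 0.1519, 0.0573]
orientation: [0.168, 0.986, -0.0, -0.001]
contact_force: [-4.0, -1.2, 0.5]
opening: -0.0001
finger_force: 1.6
```

Emit:
arm_command(rows=[{"dx":-0.1,"dy":-0.025,"dz":0,"ax":0,"ay":0,"az":-0.012},{"dx":-0.1,"dy":-0.025,"dz":0,"ax":0,"ay":0,"az":-0.012},{"dx":-0.1,"dy":-0.025,"dz":0,"ax":0,"ay":0,"az":-0.012}])

```text
time_s: 10.13
tool_pos: [0.4864, 0.1472, 0.0572]
orientation: [0.113, 0.994, -0.0, -0.002]
contact_force: [-14.0, 1.0, 7.8]
opening: 0.0
finger_force: 6.8
```

```bash
python3 -c "
from h import *
lever(4.71,.072,.0,.058)"
```

```text
goal jig [-45.2 -39. ]
t 10.13 jig mm [-48.3 -38.4] z 57.2 phi_jig 1.546 F [-14.    1.    7.8] F_jig [-13.9  -1.8] open 0.0 j6 0.26
dx,dy,dz units -0.11 -0.02 -0.03 az units -0.007
```

Emit:
arm_command(rows=[{"dx":-0.07,"dy":0,"dz":0,"ax":0,"ay":0,"az":-0.004},{"dx":-0.05,"dy":0,"dz":0,"ax":0,"ay":0,"az":-0.003},{"dx":0,"dy":0,"dz":0,"ax":0,"ay":0,"az":0}])

```text
time_s: 10.38
tool_pos: [0.4887, 0.1462, 0.0571]
orientation: [0.102, 0.995, -0.001, -0.003]
contact_force: [-15.7, -3.1, 9.5]
opening: 0.0003
finger_force: 7.3
```

```bash
python3 -c "
from h import *
lever(4.71,.072,.0,.058)"
```

```text
goal jig [-45.2 -39. ]
t 10.38 jig mm [-45.9 -38.8] z 57.1 phi_jig 1.567 F [-15.7  -3.1   9.5] F_jig [-14.7  -6.2] open 0.0003 j6 0.24
dx,dy,dz units -0.02 -0.0 -0.03 az units -0.001
```

Still turning at about 15 N. I'll go on in small steps until the pin stops it.

Emit:
arm_command(rows=[{"dx":-0.05,"dy":0,"dz":0,"ax":0,"ay":0,"az":0},{"dx":0,"dy":0,"dz":0,"ax":0,"ay":0,"az":0}])

```text
time_s: 10.55
tool_pos: [0.4894, 0.146, 0.057]
orientation: [0.103, 0.995, -0.001, -0.004]
contact_force: [-19.5, -3.6, 13.2]
opening: -0.0
finger_force: 9.3
```

Emit:
arm_command(rows=[{"dx":-0.05,"dy":0,"dz":0,"ax":0,"ay":0,"az":0},{"dx":0,"dy":0,"dz":0,"ax":0,"ay":0,"az":0}])

```text
time_s: 10.72
tool_pos: [0.4904, 0.1457, 0.0569]
orientation: [0.103, 0.995, -0.001, -0.005]
contact_force: [-22.3, -3.2, 15.0]
opening: 0.0001
finger_force: 10.5
```

```bash
python3 -c "
from h import *
lever(4.71,.072,.0,.058)"
```

```text
goal jig [-45.2 -39. ]
t 10.72 jig mm [-44.1 -39. ] z 56.9 phi_jig 1.566 F [-22.3  -3.2  15. ] F_jig [-21.2  -7.6] open 0.0001 j6 0.24
dx,dy,dz units 0.04 0.0 -0.04 az units -0.001
```

Emit:
arm_command(rows=[{"dx":-0.06,"dy":0,"dz":0,"ax":0,"ay":0,"az":0},{"dx":0,"dy":0,"dz":0,"ax":0,"ay":0,"az":0}])

```text
time_s: 10.88
tool_pos: [0.4906, 0.1457, 0.0569]
orientation: [0.102, 0.995, -0.001, -0.006]
contact_force: [-31.2, -1.5, 21.4]
opening: 0.0003
finger_force: 15.2
```

```bash
python3 - <<'E'
from h import *
lever(4.71,.072,.0,.058)
a,_=snap('scene','s3'); b,_=snap('top','t3')
f=lambda p:cv2.resize(p,(400,400),interpolation=cv2.INTER_CUBIC)
cv2.imwrite('pics/c3.png',np.hstack([f(a[140:240,170:270]),f(b[140:240,140:240])])[:,:,::-1])
E
```

```text
goal jig [-45.2 -39. ]
t 10.88 jig mm [-44. -39.] z 56.9 phi_jig 1.567 F [-31.2  -1.5  21.4] F_jig [-30.3  -7.7] open 0.0003 j6 0.24
dx,dy,dz units 0.04 0.0 -0.04 az units -0.001
```

View pics/c3.png

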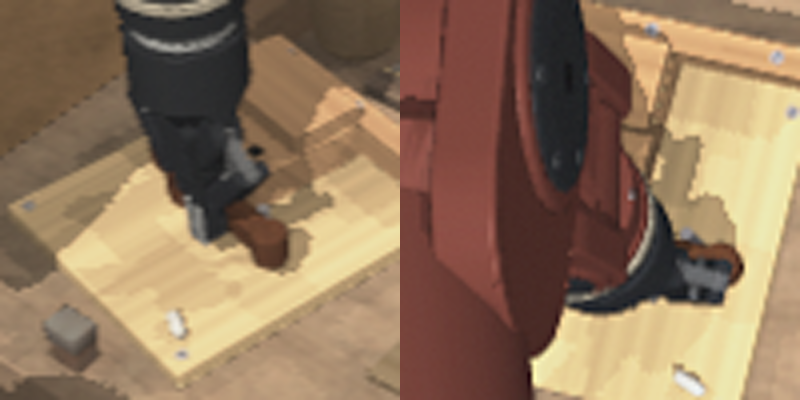

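The force jumped 9 N with only 0.1 mm of travel: the arm (pad at about (270,245) px) is at the pin. I back off and rise.

Emit:
arm_command(rows=[{"dx":0.2,"dy":0,"dz":0,"ax":0,"ay":0,"az":0},{"dx":0.4,"dy":0,"dz":0,"ax":0,"ay":0,"az":0},{"dx":0.4,"dy":0,"dz":-0.2,"ax":0,"ay":0,"az":0},{"dx":0,"dy":0,"dz":-0.9,"ax":0,"ay":0,"az":0},{"dx":0,"dy":0,"dz":-0.9,"ax":0,"ay":0,"az":0}])

```text
time_s: 11.4
tool_pos: [0.4653, 0.1518, 0.1171]
orientation: [0.103, 0.995, -0.0, -0.002]
contact_force: [0.9, 0.1, 1.0]
opening: 0.0001
finger_force: 0.0
```

Emit:
arm_command(rows=[{"dx":0,"dy":0,"dz":-0.9,"ax":0,"ay":0,"az":0},{"dx":0,"dy":0,"dz":-0.9,"ax":0,"ay":0,"az":0},{"dx":0,"dy":0,"dz":-0.9,"ax":0,"ay":0,"az":0},{"dx":0,"dy":0,"dz":-0.9,"ax":0,"ay":0,"az":0},{"dx":0,"dy":0,"dz":-0.9,"ax":0,"ay":0,"az":0}])

```text
time_s: 11.82
tool_pos: [0.467, 0.1517, 0.2541]
orientation: [0.103, 0.995, 0.0, 0.0]
contact_force: [0.5, 0.9, 0.0]
opening: -0.0002
finger_force: 0.0
```

Emit:
arm_command(rows=[{"dx":0,"dy":0.9,"dz":0,"ax":0,"ay":0,"az":0},{"dx":0,"dy":0.9,"dz":0,"ax":0,"ay":0,"az":0},{"dx":0,"dy":0.9,"dz":0,"ax":0,"ay":0,"az":0},{"dx":0,"dy":0.9,"dz":0,"ax":0,"ay":0,"az":0},{"dx":0,"dy":0.9,"dz":0,"ax":0,"ay":0,"az":0}])

```text
time_s: 12.23
tool_pos: [0.495, 0.2851, 0.2528]
orientation: [0.103, 0.995, 0.0, 0.0]
contact_force: [-0.2, -0.1, -0.1]
opening: 0.0003
finger_force: 0.0
```

Emit:
arm_command(rows=[{"dx":0,"dy":0.9,"dz":0,"ax":0,"ay":0,"az":0},{"dx":0,"dy":0.9,"dz":0,"ax":0,"ay":0,"az":0},{"dx":0,"dy":0.9,"dz":0,"ax":0,"ay":0,"az":0},{"dx":0,"dy":0,"dz":0,"ax":0,"ay":0,"az":0},{"dx":0,"dy":0,"dz":0,"ax":0,"ay":0,"az":0}])

```text
time_s: 12.65
tool_pos: [0.5111, 0.364, 0.252]
orientation: [0.102, 0.995, -0.0, -0.0]
contact_force: [-0.9, -0.2, -0.2]
opening: 0.0004
finger_force: 0.0
```

```bash
python3 - <<'E'
from h import *
state()
b,_=snap('top','t4'); snap('scene','s4')
cv2.imwrite('pics/c4.png',cv2.resize(b[125:260,130:260],None,fx=4.4,fy=4.4,interpolation=cv2.INTER_CUBIC)[:,:,::-1])
E
```

```text
t 12.65 jig mm [-67.4 179. ] z 252.0 phi_jig 1.568 F [-0.9 -0.2 -0.2] F_jig [-0.8 -0.4] open 0.0004 j6 0.61
```

View pics/c4.png

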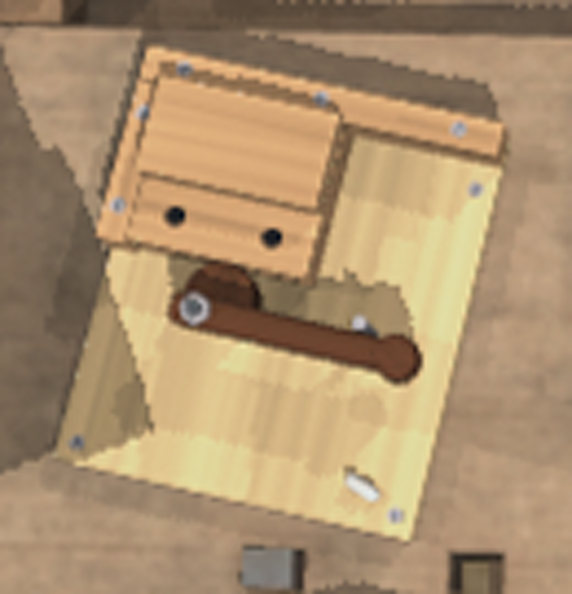

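The top view shows the blank square in the corner against both fence and stop. The arm lies along the pin at (360,325), with the pad at (399,358), and the chalk is unmoved. One numeric check before handing in.

```bash
python3 - <<'E'
from h import *
P=lambda x,y,z: ((ray('top',130+(x+.5)/4.4-.5,125+(y+.5)/4.4-.5,z)[:2]-Jt)@JR*1000).round(1)
print('tip',P(399,358,.065),'piv',P(194,307,.073),'pin',P(358,322,.06))
print('blank fNL,fNR,rFR',P(105,245,.046),P(308,281,.046),P(343,118,.064))
p=cv2.imread('pics/top0.png')
d0,d1=np.load('pics/s2.npy'),np.load('pics/s4.npy')
# pad centroid from depth-height mask, top view
d=np.load('pics/t4.npy');v,u=np.mgrid[185:225,165:230]
w=np.array([dep('top',a,b,d[b,a]) for a,b in zip(u.ravel(),v.ravel())]);j=(w[:,:2]-Jt)@JR
m=(w[:,2]>.055)&(w[:,2]<.07)&(j[:,1]<.01)&(j[:,1]>-.05)&(j[:,0]<-.01)&(j[:,0]>-.05)
print(m.sum(),'arm slope dx/dy',np.polyfit(j[m,1],j[m,0],1))
E
```

```text
tip [-26.2 -81.8] piv [-24.6  31.5] pin [-11.2 -54.3]
blank fNL,fNR,rFR [ 1.8 97.4] [  7.  -18.5] [ 97.7 -18.8]
190 arm slope dx/dy [-0.00146618 -0.02643653]
```

The arm lies along -y (slope 0, so 4.71 rad). The blank's right face is at -18.5 mm and its front at 7 mm, against -17 and 8 expected, which is within calibration. Handing in.

```bash
python3 -c "
from rig import manip
print(manip.hand_in())"
```

```text
the job is handed in; nothing more can be done
None
```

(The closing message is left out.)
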